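# Index the specimen table of the hardness tester

### The arm

A 6-joint arm with a two-finger parallel gripper is mounted at the origin on the work surface. World frame = base frame: x ahead of the robot, y to its left, z up, the work surface at z = 0. Lengths are in mm, angles in rad, forces in N, time in s.
With the tool pointing down it reaches from about 275 to 750 mm from the base axis. Payload 10.2 kg.
Tool frame: the origin (TCP) lies midway between the tips of the shut fingers; the grasp point (between the pads) lies grasp_offset behind it (grasp_offset is the distance from the TCP to the grasp point, in mm); x points along the fingers, z is the direction in which the jaws open and shut, and the axes are right-handed (so a half turn about x gives the same grasp; the last joint's range is limited). The gripper opens to 85 mm and grips with 20 to 120 N. Pads are 22 mm wide; open, the fingers measure 114 mm over their backs; the gripper's body (76 mm by 85 mm) begins 54 mm behind the grasp point. The pads swing forward as they close: fully open they stand 13 mm farther back than shut.
Start: joints at [-1.496, 0.313, 1.498, -0, 1.331, -0.223], TCP at [154.031, -501.902, 231.294] pointing down, gripper open.
Joint ranges: [-2.94, 2.94], [-0.97, 2.17], [0.19, 2.56], [-1.23, 4.37], [0.02, 3.11], [-2.88, 2.88]. Speed limits (rad/s): [2.39, 2.39, 3.01, 3.14, 3.14, 3.14].

### API

Orientations are given as a unit quaternion [w, x, y, z].
In Python, from rig import sense, capture, calibration, finish_job, grasp_offset gives the robot as it stands.
- The arm moves only by the shell command python3 -m jog 'ROWS' [FORCE]. ROWS is JSON, a list of rows, each an object with "linear": the shift along the tool's x, y, z scaled (see below), a list of three; "rotation": the turn, a rotation vector about the tool's x, y, z scaled (see below), a list of three; "grip": the finger opening in mm, from 0 to 85.4. A call has 1 to 20 rows; each row is the pose to reach, as a shift and turn from the pose measured when the call began, along the tool's axes at that moment; what a row does not reach only later rows make up. The controller multiplies each number of a shift by 0.3 m and each number of a turn by 0.5 rad. A row lasts 1/12 s, in which the tool goes at most 41.7 mm and 7.16 degrees, less where a joint would pass 70% of its speed; a pose out of reach is approached as far as the arm can. A call with a number of a shift or a turn outside -1 to 1 is refused whole. A call with a gripper value outside its range is refused whole. The fingers move at their own pace and stop on an object; FORCE is the grip in N (left out, the last holds). Time passes only in rows, so rows that repeat a pose let the fingers close. It gives the time, the measured TCP pose, the force and the opening at its end, in the units of the state.
- sense(): the state, without advancing time (a new reading comes with each control period).
- capture(name): name is "side" or "top"; returns (picture, depth): 420x560x3 uint8, red, green, blue; 420x560 float32, mm along the optical axis (not along the pixel's ray), 0 where there is no reading.
- calibration(name): a dict with "intrinsics" (3x3 intrinsics, pixels), "world_from_camera" (4x4, takes a point from camera to world coordinates). Camera axes: x right, y up, looking along -z (the intrinsics and any distortion apply to the point x, -y, -z); pixel columns grow to the right and rows downward; lengths in mm; the calibration is good to about 2 mm. A picture is of the moment at which its call begins. calibration takes no time and is no camera call.
- finish_job(): hands the job in, once; it reports no verdict.
The state is a dict: "time_s": time; "joints": joint angles; "dq": joint speeds; "tau": joint torques, N m; "eef_pos": TCP position; "ee_rot": TCP orientation; "force": force on the tool from outside, world axes, zero at the start; "wrist_torque": the same for the moment, N m; "grip_width": opening from 0.0 (shut) to 1.0 (fully open).
Only numpy, scipy, OpenCV 4.12 (cv2) and the standard library are available. Lean on these libraries where they do the work, as an engineer would, in place of code of your own. Each camera call takes 0.05 s, during which the arm holds its last target.

### The job

Bring the red specimen puck under the probe of the hardness tester by turning the specimen table one hole: press the black plunger button down with the fingertips, turn the table with it the way that carries the red puck to the probe, and let the plunger spring back up into the next hole, so that the table is locked again. Do not touch, lift or pick out the pucks, and leave the other things on the bench alone.

Things in the scene. Friction and masses are not known exactly. Their poses are not given: they have to be found in the camera images.
- tester: White bench hardness tester, fixed. Origin: on the bench, on the turning axis of its round specimen table. +x points to its column (46 mm wide, 200 tall, 175 to 225 mm from the axis), z up; the plunger side is -x. The head reaches from the column over the table to 50 mm from the axis (42 mm wide, underside 145 mm above the bench), the probe hanging below it
- middle_hole (a point): centre of the middle index hole (plunger here at the start), at the top of the fixed grey index plate, 42 mm above the bench. The plate is a flat ring sector, radius 95 to 174 mm, round the tester's -x side, with five 20 x 22 mm holes 145 mm from the axis, 40 degrees (0.698 rad) apart. The arm carrying the plunger covers the hole it stands over
- hub (a point): point on the turning axis of the specimen table, at the height of its top face (60 mm above the bench). The aluminium table is 224 mm in diameter, with nine pockets (steel rims 5 mm high) at 80 mm radius, 40 degrees apart. The boss in its centre is 40 mm in diameter, 10 mm high
- probe_spot (a point): the point on the specimen table's top plane straight under the probe tip, 80 mm from the axis on the tester's +x side; does not turn with the table. The probe tip is 30 mm above it
- turntable (a joint): angle of the specimen table, rad: 0 at the start, positive counter-clockwise from above. The next holes lie at +0.698 and -0.698, the last ones at +1.396 and -1.396 (end stops just beyond). Locked, with about 0.018 rad of play each way, while the plunger is up; freed, it turns with slight friction (about 1 N at the plunger, 145 mm out) and stays where it is left
- plunger (a joint): how far the plunger is pressed, m: 0 up (locked), 0.012 fully down; spring of about 4 N at the top, 9 N at the bottom. Pressed over 0.006 it frees the table. Let go between holes, it rises only to 0.006 and rides under the plate; over a hole (within about 0.018 rad) it snaps up to 0 and locks. A green stem shows under the button when it is up
- plunger_top (a point): centre of the floor of the plunger's dished black button, on an arm of the specimen table 145 mm from the axis, opposite the pocket under the probe; it turns with the table. Floor 85 mm above the bench when up, 44 mm in diameter, inside a rim 6 mm high and 4 mm thick. Pressed straight down; a fingertip inside the rim can push the table round. Steel bush below: top 66 mm above the bench
- red_puck: red specimen puck, 32 mm in diameter, 14 mm high, 30 g, loose in the pocket 40 degrees to one side or the other of the one under the probe (which side varies). Origin: centre of its underside, 60 mm above the bench
- blue_puck: blue specimen puck, same size, in the pocket 40 degrees to the other side. Origin: centre of its underside
- grey_puck: grey specimen puck, same size, already tested, in the pocket under the probe at the start. Origin: centre of its underside
- jar: closed jar, 60 mm in diameter, 75 mm tall, standing on the bench; origin at its underside. Leave alone
- cup: open steel cup, 72 mm in diameter, 80 mm tall; origin at its underside. Leave alone
- screwdriver: screwdriver lying on the bench; origin at its underside, handle towards its -x. Leave alone
- hygrometer: small white upright display, 30 x 60 mm foot, 81 mm tall; origin at the centre of its underside. Leave alone

How it is judged (in metres and radians):
On the way, in this order (a step that is already met when the one before it is completed fails the run):
1. the plunger is pressed in far enough to free the table, in its starting hole (value of joint plunger above 0.006 m and value of joint turntable between -0.08 and 0.08 rad), for 0.05 s.
2. with the plunger in, the table is turned off towards the next hole (value of joint plunger above 0.004 m and (value of joint turntable above 0.25 rad or value of joint turntable below -0.25 rad)), for 0.05 s.
At the end, for the whole second after the job is handed in: The red puck lies in its pocket within 6 mm of the point under the probe, the table stands still one hole (0.698 rad, within 0.038) from its start, the plunger is up again (pressed in less than 2 mm), and all three pucks still lie flat in their pockets (undersides within 5 mm of the table top) (horizontal distance between red_puck and probe_spot below 0.006 m and value of joint plunger below 0.002 m and (value of joint turntable between 0.66 and 0.736 rad or value of joint turntable between -0.736 and -0.66 rad) and velocity of joint turntable between -0.03 and 0.03 rad/s and height (world z) of red_puck between 0.055 and 0.065 m and height (world z) of blue_puck between 0.055 and 0.065 m and height (world z) of grey_puck between 0.055 and 0.065 m); the robot touches nothing.
It fails at once if a puck is touched by the robot (over 1 N) (contact force between any of the fingers, the arm and red_puck above 1 N or contact force between any of the fingers, the arm and blue_puck above 1 N or contact force between any of the fingers, the arm and grey_puck above 1 N).
It fails at once if a puck is lifted over 10 mm out of its pocket (height (world z) of any of red_puck, blue_puck, grey_puck above 0.07 m).
It fails at once if another thing on the bench is moved over 20 mm (distance of any of jar, cup, screwdriver, hygrometer from where it was at the start of the episode above 0.02 m).
It also fails if it takes over 40 s, if anything falls off the work surface, if the arm or the gripper's body presses on something with over 40 N, if the wrist force passes 120 N, or if a joint passes its speed limit or range.

## Working session

There is one attempt and no reset: what is moved stays moved. The work goes in short steps, Python scripts to look and compute and a shell command to move; the robot and the scene stay as the last step left them, time stands still between calls to the robot, and variables do not carry over. Pictures are saved under pics/ and viewed, and the job is handed in when it is done.

```bash
ls; mkdir -p pics; python3 - <<'E'
from rig import sense,capture,calibration,grasp_offset
import cv2,numpy as np
for n in("side","top"):
    p,d=capture(n); cv2.imwrite(f"pics/{n}0.png",p[:,:,::-1]); np.save(f"{n}0.npy",d); c=calibration(n);print(n,np.round(c["intrinsics"],1),np.round(c["world_from_camera"],3), c.keys())
print(grasp_offset,sense())
E
```

```text
pics
side [[414.1   0.  279.1]
 [  0.  414.1 210.1]
 [  0.    0.    1. ]] [[ 9.70000e-01  1.86000e-01 -1.56000e-01  3.94253e+02]
 [-2.43000e-01  7.54000e-01 -6.11000e-01 -6.83421e+02]
 [ 4.00000e-03  6.30000e-01  7.76000e-01  9.17040e+02]
 [ 0.00000e+00  0.00000e+00  0.00000e+00  1.00000e+00]] dict_keys(['intrinsics', 'world_from_camera'])
top [[396.4   0.  275.2]
 [  0.  396.4 208.3]
 [  0.    0.    1. ]] [[-1.900000e-02  9.930000e-01 -1.160000e-01  4.435270e+02]
 [-1.000000e+00 -2.000000e-02 -8.000000e-03 -7.614000e+00]
 [-1.100000e-02  1.160000e-01  9.930000e-01  1.028898e+03]
 [ 0.000000e+00  0.000000e+00  0.000000e+00  1.000000e+00]] dict_keys(['intrinsics', 'world_from_camera'])
18.700000000000003 {'time_s': 0.1, 'joints': array([-1.49638399e+00,  3.13439299e-01,  1.49829590e+00, -3.86797983e-05,
        1.33097888e+00, -2.23368058e-01]), 'dq': array([ 0.00134372, -0.00100354,  0.00055093,  0.00090471, -0.00291404,
        0.0001514 ]), 'tau': array([ 3.03269808e-03, -4.12896931e+01, -2.60139441e+01, -2.08397441e-04,
        3.01753927e-03,  8.99186773e-06]), 'eef_pos': array([ 154.01417683, -501.69105565,  230.79368743]), 'ee_rot': array([ 0.56837157,  0.42058689,  0.56890914, -0.42000335]), 'force': array([ 0.5358899 , -0.1949795 ,  0.28978182]), 'wrist_torque': array([0.01483747, 0.0071294 , 0.01821308]), 'grip_width': 0.9971944891319531}
```

View pics/top0.png

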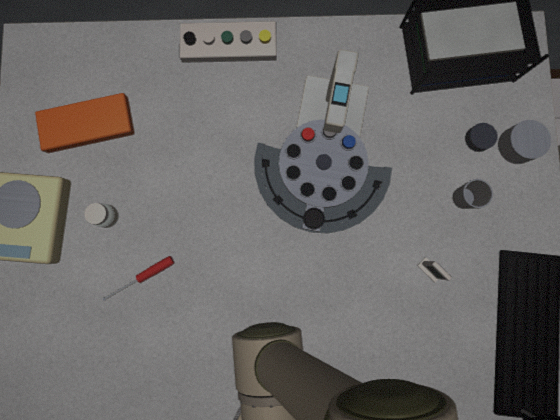

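View pics/side0.png

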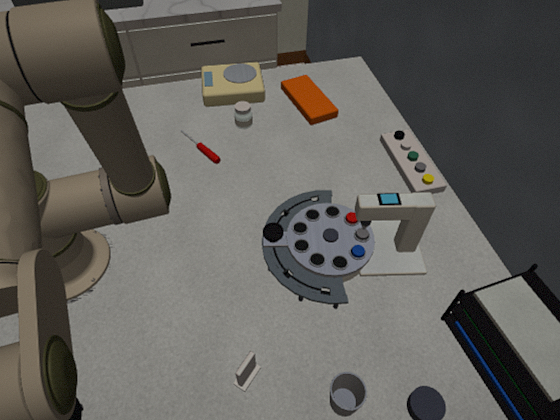

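Top view: red puck is at (308,134), blue at (348,142), hub at (323,162) and the button at (314,217). Red is on the left (+y) side of the probe, so the table must turn clockwise (negative) and the button moves towards +y. Next I'll measure positions.

```bash
cat > h.py <<'E'
import cv2,numpy as np
from rig import sense,capture,calibration
def ray(n,u,v):
    c=calibration(n);K=c["intrinsics"];T=c["world_from_camera"]
    d=np.array([(u-K[0,2])/K[0,0],-(v-K[1,2])/K[1,1],-1]);return T[:3,3],T[:3,:3]@d
def plane(n,u,v,z):
    o,d=ray(n,u,v);return o+d*(z-o[2])/d[2]
def blobs(p,mask,roi,amin=15):
    m=np.zeros_like(mask);x0,y0,x1,y1=roi;m[y0:y1,x0:x1]=mask[y0:y1,x0:x1]
    k,l,s,c=cv2.connectedComponentsWithStats(m.astype(np.uint8))
    return [(c[i].round(1).tolist(),s[i].tolist()) for i in range(1,k) if s[i,4]>=amin]
E
python3 - <<'E'
from h import *
for n,roi in(("top",(250,110,395,240)),("side",(255,185,385,310))):
    p=cv2.imread(f"pics/{n}0.png");hsv=cv2.cvtColor(p,cv2.COLOR_BGR2HSV);H,S,V=cv2.split(hsv)
    for nm,m,z in(("red",(S>140)&((H<10)|(H>170)),74),("blue",(S>110)&(H>105)&(H<130),74),("dark",V<45,62)):
        for c,s in blobs(p,m,roi):
            print(n,nm,c,s[2:],plane(n,*c,z).round(1), "z91",plane(n,*c,91).round(1)[:2],"z85",plane(n,*c,85).round(1)[:2])
    cv2.imwrite(f"pics/{n}0z.png",cv2.resize(p[roi[1]:roi[3],roi[0]:roi[2]],None,fx=4.4,fy=4.4,interpolation=cv2.INTER_CUBIC))
E
```

```text
top red [307.6, 133.6] [12, 13, 119] [740.1 -83.3  74. ] z91 [734.8 -81.9] z85 [736.7 -82.4]
top blue [348.6, 141.1] [12, 13, 125] [ 718.8 -183.9   74. ] z91 [ 713.9 -180.7] z85 [ 715.6 -181.8]
top dark [293.1, 150.4] [13, 13, 126] [701.4 -46.8  62. ] z91 [693.7 -45.6] z85 [695.3 -45.9]
top dark [355.7, 162.1] [13, 13, 127] [ 668.3 -201.5   62. ] z91 [ 661.6 -195.7] z85 [ 663.  -196.9]
top dark [315.7, 205.9] [120, 70, 751] [560.7 -99.   62. ] z91 [557.2 -96.2] z85 [557.9 -96.8]
top dark [292.8, 172.0] [13, 13, 130] [646.6 -44.8  62. ] z91 [640.5 -43.7] z85 [641.7 -43.9]
top dark [348.0, 182.3] [13, 13, 132] [ 617.8 -180.4   62. ] z91 [ 612.6 -175.2] z85 [ 613.7 -176.3]
top dark [306.9, 188.9] [13, 13, 139] [603.4 -78.5  62. ] z91 [598.6 -76.4] z85 [599.6 -76.9]
top dark [328.8, 193.2] [13, 13, 136] [ 591.6 -132.1   62. ] z91 [ 587.1 -128.4] z85 [ 588.1 -129.2]
side red [351.0, 217.5] [11, 12, 98] [738.4 -88.8  74. ] z91 [ 731.4 -100.8] z85 [733.9 -96.5]
side blue [357.6, 250.7] [14, 12, 130] [ 718.2 -189.3   74. ] z91 [ 711.7 -199.3] z85 [ 714.  -195.8]
side dark [379.7, 199.4] [8, 
[... 637 characters left out ...]
de dark [360.2, 237.0] [13, 6, 18] [ 744. -145.   62.] z91 [ 732.2 -163.2] z85 [ 734.6 -159.5]
side dark [301.1, 244.7] [13, 11, 108] [ 592.5 -131.7   62. ] z91 [ 585.7 -150.4] z85 [ 587.1 -146.5]
side dark [296.4, 275.8] [57, 48, 165] [ 557.4 -214.1   62. ] z91 [ 551.8 -230. ] z85 [ 553.  -226.7]
side dark [316.9, 258.8] [13, 11, 116] [ 618.4 -180.7   62. ] z91 [ 610.8 -197.7] z85 [ 612.3 -194.2]
side dark [339.5, 261.6] [14, 12, 120] [ 669.  -201.4   62. ] z91 [ 659.7 -217.7] z85 [ 661.6 -214.4]
side dark [299.8, 296.7] [9, 8, 24] [ 550.3 -268.2   62. ] z91 [ 545.  -282.3] z85 [ 546.1 -279.4]
side dark [335.2, 304.7] [6, 5, 21] [ 622.1 -306.4   62. ] z91 [ 614.4 -319.2] z85 [ 615.9 -316.5]
```

View pics/top0z.png

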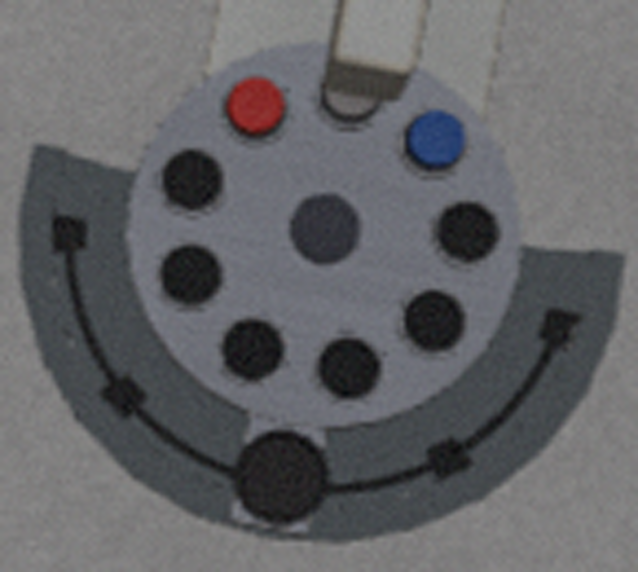

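View pics/side0z.png

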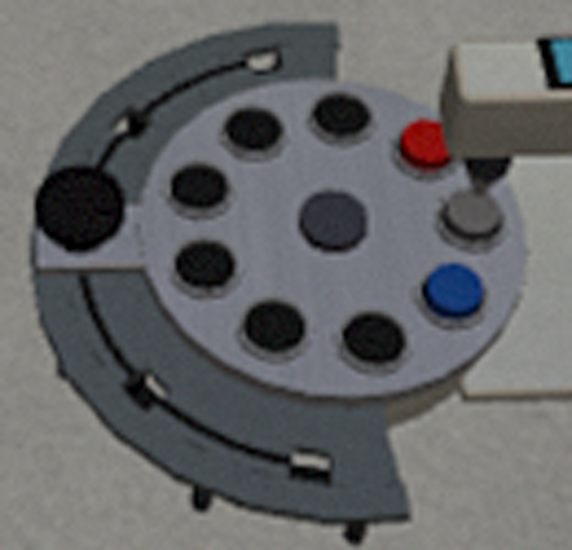

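```bash
python3 - <<'E'
from h import *
from scipy.optimize import least_squares
P=np.array([[701.4,-46.8],[668.3,-201.5],[646.6,-44.8],[617.8,-180.4],[603.4,-78.5],[591.6,-132.1]])
Q=np.array([[702.1,-46.9],[669,-201.4],[647.6,-44.6],[618.4,-180.7],[603.8,-77.9],[592.5,-131.7]])
k=np.array([2,-2,3,-3,4,5])  # ccw from probe pocket
for A in(P,Q,(P+Q)/2):
    f=lambda q:(q[:2]+80*np.c_[np.cos(q[2]+k*np.pi*2/9),np.sin(q[2]+k*np.pi*2/9)]-A).ravel()
    r=least_squares(f,[660,-123,-.2]);print(r.x,np.abs(r.fun).max())
c=r.x
for a in(0,-.698):
    u=np.array([np.cos(c[2]+a),np.sin(c[2]+a)]);print("plunger",c[:2]-145*u)
for i,a in(("probe",0),("red",.698)):print(i,c[:2]+80*np.array([np.cos(c[2]+a),np.sin(c[2]+a)]))
# button blob
for n,roi in(("top",(300,205,328,231)),("side",(262,218,287,245))):
    V=cv2.cvtColor(cv2.imread(f"pics/{n}0.png"),cv2.COLOR_BGR2HSV)[:,:,2]
    x0,y0,x1,y1=roi
    m=np.zeros_like(V);m[y0:y1,x0:x1]=(V[y0:y1,x0:x1]<45);m=cv2.morphologyEx(m,cv2.MORPH_OPEN,np.ones((5,5),np.uint8))
    for cc,s in blobs(m,m,(0,0,560,420)):print(n,cc,s,plane(n,*cc,89).round(1))
E
```

```text
[ 6.71194854e+02 -1.21091772e+02 -2.11128317e-01] 0.4617910178237139
[ 6.71900788e+02 -1.20991668e+02 -2.12640040e-01] 0.4812081787370772
[ 6.71547827e+02 -1.21041737e+02 -2.11884634e-01] 0.4640624677864764
plunger [529.79056248 -90.547837  ]
plunger [582.54148711  -6.57396233]
probe [ 749.75873164 -137.86595777]
red [742.28017953 -83.66615261]
top [312.5, 217.6] [304, 209, 19, 19, 270] [529.6 -87.9  89. ]
side [272.7, 231.7] [263, 223, 20, 19, 310] [528.7 -95.   89. ]
```

```bash
cat >> h.py <<'E'
from scipy.spatial.transform import Rotation as R
def rot():
    q=sense()["ee_rot"];return R.from_quat([q[1],q[2],q[3],q[0]])
def to(*ts):
    s=sense();r=rot();print("t",s["time_s"],"pos",s["eef_pos"].round(1),"F",s["force"].round(1),"g",round(s["grip_width"],3),"q6",s["joints"][5].round(2))
    for t in ts: print(t,(r.inv().apply(np.array(t)-s["eef_pos"])/300).round(4))
E
python3 -c "
from h import *
print(rot().as_matrix().round(3)); to((342,-296,200),(530,-90.5,200),(530,-90.5,130))
"
```

```text
[[-0.     0.956  0.293]
 [ 0.001  0.293 -0.956]
 [-1.     0.    -0.001]]
t 0.1 pos [ 154.  -501.7  230.8] F [ 0.5 -0.2  0.3] g 0.997 q6 -0.22
(342, -296, 200) [ 0.1033  0.8002 -0.4715]
(530, -90.5, 200) [ 0.104   1.6003 -0.9425]
(530, -90.5, 130) [ 0.3374  1.6002 -0.9422]
```

```bash
python3 -m jog '[{"linear":[0.1,0.8,-0.47],"rotation":[0,0,0],"grip":0},{"linear":[0.1,0.8,-0.47],"rotation":[0,0,0],"grip":0},{"linear":[0.1,0.8,-0.47],"rotation":[0,0,0],"grip":0},{"linear":[0.1,0.8,-0.47],"rotation":[0,0,0],"grip":0},{"linear":[0.1,0.8,-0.47],"rotation":[0,0,0],"grip":0},{"linear":[0.1,0.8,-0.47],"rotation":[0,0,0],"grip":0},{"linear":[0.1,0.8,-0.47],"rotation":[0,0,0],"grip":0},{"linear":[0.1,0.8,-0.47],"rotation":[0,0,0],"grip":0}]' 40; python3 -c "
from h import *
to((530,-90.5,150),(530,-90.5,110))
"
```

```text
time_s: 0.77
eef_pos: [344.3, -292.5, 200.3]
ee_rot: [0.569, 0.42, 0.57, -0.418]
force: [-0.1, -0.7, -0.5]
grip_width: -0.004
t 0.7667 pos [ 344.3 -292.5  200.3] F [-0.1 -0.7 -0.5] g -0.004 q6 0.3
(530, -90.5, 150) [ 0.1699  0.7914 -0.4577]
(530, -90.5, 110) [ 0.3032  0.7913 -0.4573]
```

```bash
python3 -m jog '[{"linear":[0.17,0.791,-0.458],"rotation":[0,0,0],"grip":0},{"linear":[0.17,0.791,-0.458],"rotation":[0,0,0],"grip":0},{"linear":[0.17,0.791,-0.458],"rotation":[0,0,0],"grip":0},{"linear":[0.17,0.791,-0.458],"rotation":[0,0,0],"grip":0},{"linear":[0.17,0.791,-0.458],"rotation":[0,0,0],"grip":0},{"linear":[0.17,0.791,-0.458],"rotation":[0,0,0],"grip":0},{"linear":[0.17,0.791,-0.458],"rotation":[0,0,0],"grip":0},{"linear":[0.17,0.791,-0.458],"rotation":[0,0,0],"grip":0},{"linear":[0.17,0.791,-0.458],"rotation":[0,0,0],"grip":0},{"linear":[0.17,0.791,-0.458],"rotation":[0,0,0],"grip":0}]' ; python3 - <<'E'
from h import *
to((530,-90.5,105),(530,-90.5,85))
p,d=capture("side");cv2.imwrite("pics/s1.png",cv2.resize(p[100:320,180:460],(784,616))[:600,:,::-1])
p,d=capture("top");cv2.imwrite("pics/t1.png",cv2.resize(p[100:320,180:460],(784,616))[:600,:,::-1])
E
```

```text
time_s: 1.6
eef_pos: [529.5, -91.1, 149.8]
ee_rot: [0.569, 0.42, 0.571, -0.418]
force: [-0.2, 0.3, 1.0]
grip_width: 0.005
t 1.6 pos [529.5 -91.1 149.8] F [-0.2  0.3  1. ] g 0.005 q6 0.88
(530, -90.5, 105) [ 0.1494  0.0022 -0.0008]
(530, -90.5, 85) [ 0.216   0.0022 -0.0006]
```

View pics/s1.png

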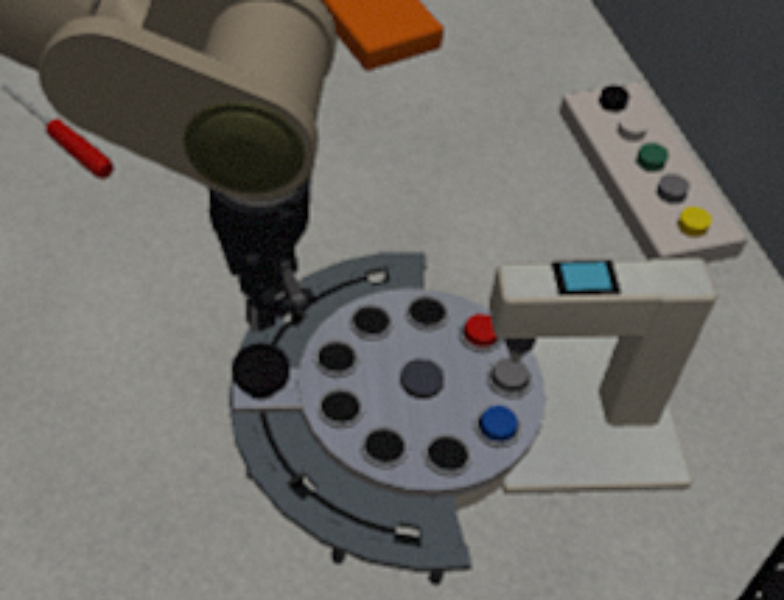

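View pics/t1.png

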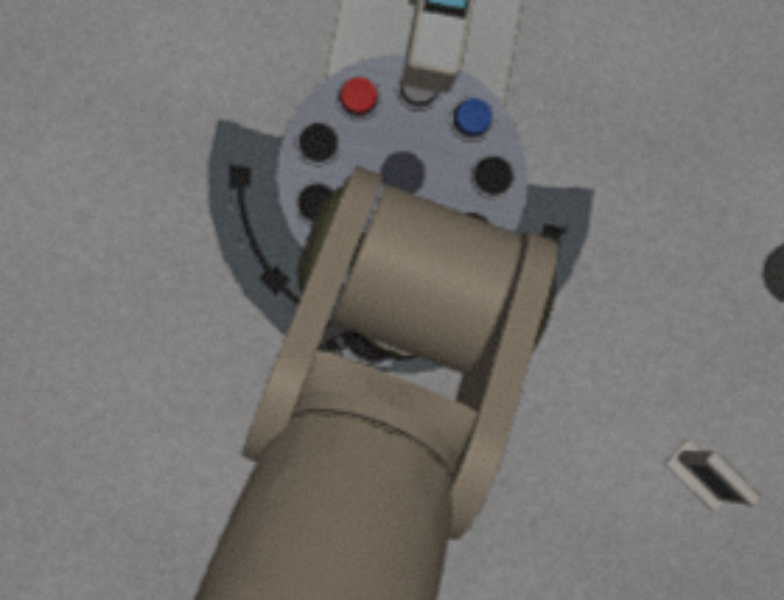

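The side view shows the shut fingertips above and behind the button at crop (262,370), which fits a tip about 60 mm over it. The top view of the button is hidden by the arm. I'll go down to just inside the rim.

```bash
python3 -m jog '[{"linear":[0.1,0.002,0],"rotation":[0,0,0],"grip":0},{"linear":[0.15,0.002,0],"rotation":[0,0,0],"grip":0},{"linear":[0.185,0.002,0],"rotation":[0,0,0],"grip":0},{"linear":[0.195,0.002,0],"rotation":[0,0,0],"grip":0},{"linear":[0.2,0.002,0],"rotation":[0,0,0],"grip":0},{"linear":[0.2,0.002,0],"rotation":[0,0,0],"grip":0}]' ; python3 - <<'E'
from h import *
to((530,-90.5,80),(530,-90.5,73))
p,d=capture("side");cv2.imwrite("pics/s2.png",cv2.resize(p[170:280,220:360],(764,600))[:,:,::-1])
E
```

```text
time_s: 2.2
eef_pos: [530.2, -91.7, 90.9]
ee_rot: [0.569, 0.42, 0.57, -0.419]
force: [-0.2, -0.3, 0.9]
grip_width: 0.003
t 2.2 pos [530.2 -91.7  90.9] F [-0.2 -0.3  0.9] g 0.003 q6 0.88
(530, -90.5, 80) [ 0.0363  0.0005 -0.0039]
(530, -90.5, 73) [ 0.0596  0.0005 -0.0039]
```

View pics/s2.png

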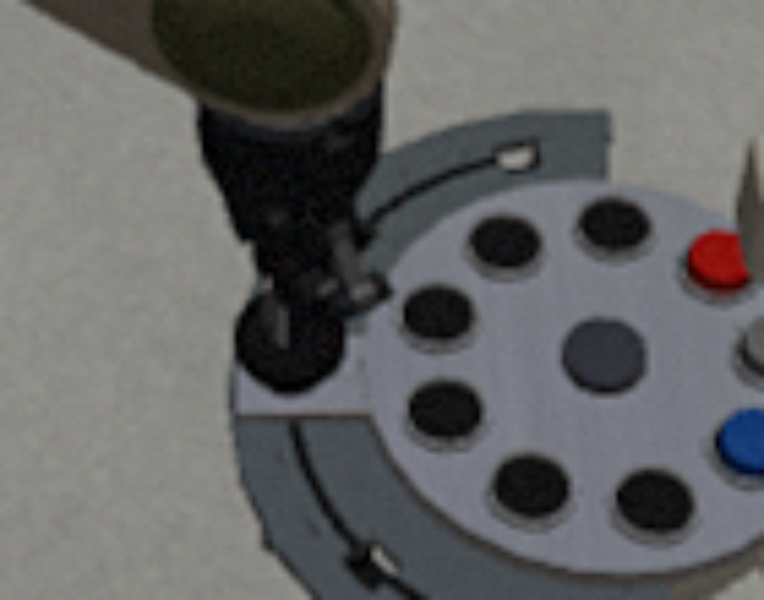

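The fingertip sits in the middle of the button, at crop (283,345) against a button centre near (290,335). Pressing now.

```bash
python3 -m jog '[{"linear":[0.015,0,-0.003],"rotation":[0,0,0],"grip":0},{"linear":[0.03,0,-0.003],"rotation":[0,0,0],"grip":0},{"linear":[0.045,0,-0.003],"rotation":[0,0,0],"grip":0},{"linear":[0.054,0,-0.003],"rotation":[0,0,0],"grip":0},{"linear":[0.054,0,-0.003],"rotation":[0,0,0],"grip":0},{"linear":[0.054,0,-0.003],"rotation":[0,0,0],"grip":0}]' ; python3 - <<'E'
from h import *
h=np.array([671.5,-121.0]);th=-.212
print(sense()["force"])
# offset for reference
T=[]
for a in(-.1,-.25,-.4,-.55,-.65,-.698,-.74):
    u=np.array([np.cos(th+a),np.sin(th+a)]);T.append((*(h-145*u).round(1),73.5))
to((530,-90.5,73),*T)
E
```

```text
time_s: 2.75
eef_pos: [530.7, -91.0, 75.5]
ee_rot: [0.57, 0.421, 0.569, -0.418]
force: [0.8, 0.4, 7.7]
grip_width: -0.005
[0.81061192 0.41018531 7.70810372]
t 2.75 pos [530.7 -91.   75.5] F [0.8 0.4 7.7] g -0.005 q6 0.88
(530, -90.5, 73) [ 0.0083 -0.0019 -0.0022]
(np.float64(533.5), np.float64(-76.5), 73.5) [ 0.0067  0.023  -0.0433]
(np.float64(541.7), np.float64(-56.4), 73.5) [ 0.0069  0.069  -0.0992]
(np.float64(552.8), np.float64(-37.7), 73.5) [ 0.0071  0.1228 -0.1478]
(np.float64(566.6), np.float64(-20.9), 73.5) [ 0.0074  0.1833 -0.1876]
(np.float64(577.1), np.float64(-10.9), 73.5) [ 0.0075  0.2266 -0.2091]
(np.float64(582.5), np.float64(-6.5), 73.5) [ 0.0076  0.2482 -0.2178]
(np.float64(587.4), np.float64(-2.9), 73.5) [ 0.0077  0.2673 -0.2244]
```

```bash
python3 -m jog '[{"linear":[0.006,0.005,-0.015],"rotation":[0,0,0],"grip":0},{"linear":[0.006,0.013,-0.03],"rotation":[0,0,0],"grip":0},{"linear":[0.006,0.023,-0.043],"rotation":[0,0,0],"grip":0},{"linear":[0.006,0.037,-0.063],"rotation":[0,0,0],"grip":0},{"linear":[0.006,0.053,-0.082],"rotation":[0,0,0],"grip":0},{"linear":[0.006,0.069,-0.099],"rotation":[0,0,0],"grip":0},{"linear":[0.006,0.086,-0.117],"rotation":[0,0,0],"grip":0},{"linear":[0.006,0.104,-0.133],"rotation":[0,0,0],"grip":0},{"linear":[0.006,0.123,-0.148],"rotation":[0,0,0],"grip":0},{"linear":[0.006,0.143,-0.162],"rotation":[0,0,0],"grip":0},{"linear":[0.006,0.163,-0.175],"rotation":[0,0,0],"grip":0},{"linear":[0.006,0.183,-0.187],"rotation":[0,0,0],"grip":0},{"linear":[0.006,0.183,-0.187],"rotation":[0,0,0],"grip":0},{"linear":[0.006,0.183,-0.187],"rotation":[0,0,0],"grip":0}]' ; python3 - <<'E'
from h import *
h=np.array([671.5,-121.0]);th=-.212
T=[]
for a in(-.6,-.65,-.698,-.74):
    u=np.array([np.cos(th+a),np.sin(th+a)]);T.append((*(h-145*u).round(1),81))
to(*T)
for n in("side","top"):
    p,d=capture(n);cv2.imwrite(f"pics/{n}3.png",p[:,:,::-1]); 
    H,S,V=cv2.split(cv2.cvtColor(p,cv2.COLOR_RGB2HSV))
    for nm,m in(("red",(S>140)&((H<10)|(H>170))),("blue",(S>110)&(H>105)&(H<130))):
        for c,s in blobs(p,m,(250,110,395,310)):
            w=plane(n,*c,74);print(n,nm,c,s,w.round(1),"ang",np.arctan2(w[1]-h[1],w[0]-h[0])-th)
    cv2.imwrite(f"pics/{n}3z.png",cv2.resize(p[100:320,220:420],(720,600) if 0 else (545,600))[:,:,::-1])
E
```

```text
time_s: 3.92
eef_pos: [567.6, -20.9, 74.8]
ee_rot: [0.571, 0.421, 0.568, -0.418]
force: [1.3, 0.7, 8.0]
grip_width: -0.004
t 3.9167 pos [567.6 -20.9  74.8] F [1.3 0.7 8. ] g -0.004 q6 1.02
(np.float64(571.7), np.float64(-15.8), 81) [-0.0207  0.0183 -0.0121]
(np.float64(577.1), np.float64(-10.9), 81) [-0.0206  0.0403 -0.0224]
(np.float64(582.5), np.float64(-6.5), 81) [-0.0204  0.0618 -0.031 ]
(np.float64(587.4), np.float64(-2.9), 81) [-0.0203  0.081  -0.0376]
side red [360.2, 229.9] [355, 223, 12, 13, 104] [ 747.1 -131.9   74. ] ang 0.06903918839733639
side blue [344.4, 259.6] [338, 254, 14, 12, 134] [ 678.4 -205.7   74. ] ang -1.2772259295500827
top red [322.8, 130.9] [318, 124, 13, 12, 79] [ 746.1 -121.1   74. ] ang 0.21085890951666145
top blue [355.8, 156.7] [350, 151, 13, 13, 128] [ 679.1 -199.9   74. ] ang -1.2632102699541583
```

View pics/side3z.png

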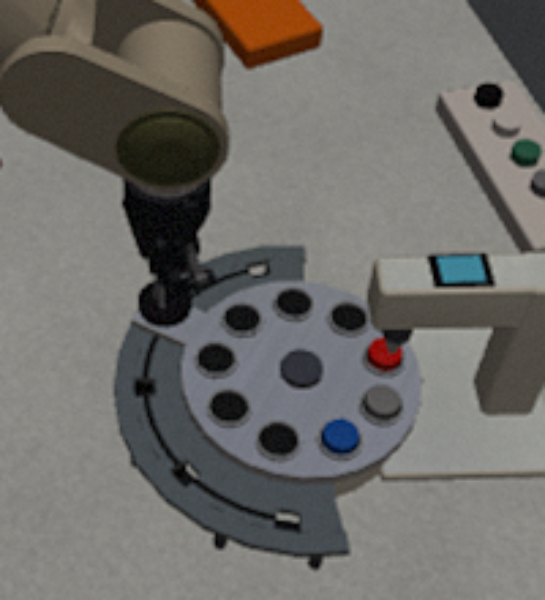

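View pics/top3z.png

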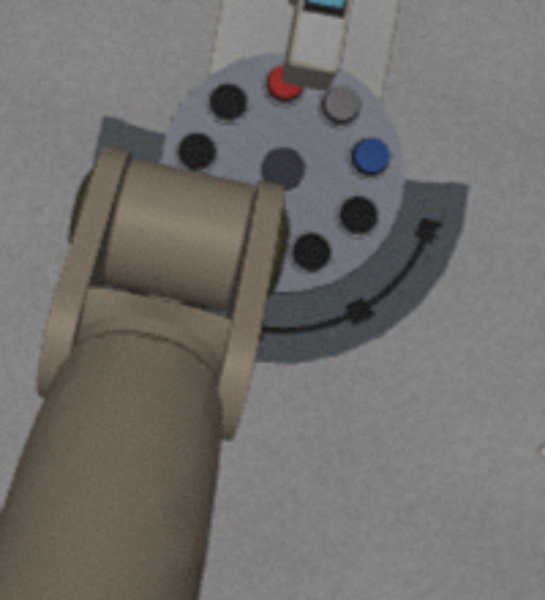

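Blue went from -0.714 to -1.263 rad, so the table is at about -0.55 and follows the finger without slip. I'll go to -0.65, ease up so the plunger rides under the plate, then creep on until it drops into the hole.

```bash
python3 -m jog '[{"linear":[0,0.01,-0.007],"rotation":[0,0,0],"grip":0},{"linear":[0,0.02,-0.013],"rotation":[0,0,0],"grip":0},{"linear":[0,0.03,-0.018],"rotation":[0,0,0],"grip":0},{"linear":[0,0.036,-0.021],"rotation":[0,0,0],"grip":0},{"linear":[0,0.036,-0.021],"rotation":[0,0,0],"grip":0},{"linear":[-0.01,0.036,-0.021],"rotation":[0,0,0],"grip":0},{"linear":[-0.019,0.036,-0.021],"rotation":[0,0,0],"grip":0},{"linear":[-0.019,0.036,-0.021],"rotation":[0,0,0],"grip":0}]' ; python3 - <<'E'
from h import *
h=np.array([671.5,-121.0]);th=-.212
T=[]
for a in(-.68,-.698,-.72,-.74,-.76):
    u=np.array([np.cos(th+a),np.sin(th+a)]);T.append((*(h-145*u).round(1),80.5))
to(*T)
E
```

```text
time_s: 4.68
eef_pos: [575.9, -11.8, 80.7]
ee_rot: [0.571, 0.421, 0.568, -0.418]
force: [-0.5, -0.7, -0.4]
grip_width: -0.001
t 4.6833 pos [575.9 -11.8  80.7] F [-0.5 -0.7 -0.4] g -0.001 q6 1.04
(np.float64(580.5), np.float64(-8.1), 80.5) [ 0.0007  0.0183 -0.0073]
(np.float64(582.5), np.float64(-6.5), 80.5) [ 0.0007  0.0262 -0.0104]
(np.float64(585.0), np.float64(-4.6), 80.5) [ 0.0008  0.0361 -0.014 ]
(np.float64(587.4), np.float64(-2.9), 80.5) [ 0.0008  0.0454 -0.017 ]
(np.float64(589.8), np.float64(-1.2), 80.5) [ 0.0009  0.0547 -0.02  ]
```

```bash
python3 -m jog '[{"linear":[0,0.005,-0.002],"rotation":[0,0,0],"grip":0},{"linear":[0,0.01,-0.004],"rotation":[0,0,0],"grip":0},{"linear":[0,0.015,-0.006],"rotation":[0,0,0],"grip":0},{"linear":[0,0.02,-0.008],"rotation":[0,0,0],"grip":0},{"linear":[0,0.025,-0.01],"rotation":[0,0,0],"grip":0},{"linear":[0,0.03,-0.012],"rotation":[0,0,0],"grip":0},{"linear":[0,0.034,-0.013],"rotation":[0,0,0],"grip":0},{"linear":[0,0.034,-0.013],"rotation":[0,0,0],"grip":0},{"linear":[0,0.034,-0.013],"rotation":[0,0,0],"grip":0}]' ; python3 - <<'E'
from h import *
h=np.array([671.5,-121.0]);th=-.212
T=[]
for a in(-.72,-.74,-.76,-.78):
    u=np.array([np.cos(th+a),np.sin(th+a)]);T.append((*(h-145*u).round(1),80.5))
to(*T)
n="top";p,d=capture(n);H,S,V=cv2.split(cv2.cvtColor(p,cv2.COLOR_RGB2HSV))
for c,s in blobs(p,(S>110)&(H>105)&(H<130),(250,120,395,310)):
    w=plane(n,*c,74);print(c,"turn",np.arctan2(w[1]-h[1],w[0]-h[0])-th+.714)
E
```

```text
time_s: 5.43
eef_pos: [584.3, -5.1, 80.5]
ee_rot: [0.571, 0.421, 0.568, -0.418]
force: [-2.8, -1.8, -0.9]
grip_width: 0.0
t 5.4333 pos [584.3  -5.1  80.5] F [-2.8 -1.8 -0.9] g 0.0 q6 1.06
(np.float64(585.0), np.float64(-4.6), 80.5) [ 0.0001  0.0026 -0.0008]
(np.float64(587.4), np.float64(-2.9), 80.5) [ 0.0002  0.012  -0.0039]
(np.float64(589.8), np.float64(-1.2), 80.5) [ 0.0002  0.0213 -0.0069]
(np.float64(592.2), np.float64(0.4), 80.5) [ 0.0003  0.0305 -0.0096]
[356.1, 160.3] turn -0.6634063471285909
```

The table is at about -0.66 and the rim is being pushed with about 3 N. Creeping on.

```bash
python3 -m jog '[{"linear":[0,0.003,-0.001],"rotation":[0,0,0],"grip":0},{"linear":[0,0.006,-0.002],"rotation":[0,0,0],"grip":0},{"linear":[0,0.009,-0.003],"rotation":[0,0,0],"grip":0},{"linear":[0,0.012,-0.004],"rotation":[0,0,0],"grip":0},{"linear":[0,0.014,-0.005],"rotation":[0,0,0],"grip":0},{"linear":[0,0.014,-0.005],"rotation":[0,0,0],"grip":0}]' ; python3 - <<'E'
from h import *
h=np.array([671.5,-121.0]);th=-.212
T=[]
for a in(-.74,-.76,-.78):
    u=np.array([np.cos(th+a),np.sin(th+a)]);T.append((*(h-145*u).round(1),80.5))
to(*T)
n="top";p,d=capture(n);H,S,V=cv2.split(cv2.cvtColor(p,cv2.COLOR_RGB2HSV))
for c,s in blobs(p,(S>110)&(H>105)&(H<130),(250,120,395,310)):
    w=plane(n,*c,74);print(c,"turn",np.arctan2(w[1]-h[1],w[0]-h[0])-th+.714)
E
```

```text
time_s: 5.98
eef_pos: [588.9, -2.1, 81.5]
ee_rot: [0.571, 0.421, 0.567, -0.417]
force: [-0.0, 0.1, 4.9]
grip_width: 0.002
t 5.9833 pos [588.9  -2.1  81.5] F [-0.   0.1  4.9] g 0.002 q6 1.06
(np.float64(587.4), np.float64(-2.9), 80.5) [ 0.0032 -0.0055  0.0011]
(np.float64(589.8), np.float64(-1.2), 80.5) [ 0.0032  0.0038 -0.002 ]
(np.float64(592.2), np.float64(0.4), 80.5) [ 0.0033  0.0131 -0.0047]
[356.1, 161.5] turn -0.7013393246789295
```

Fz rose to +4.9 N, so the button has come up under the finger, at a turn of about -0.70. It has snapped into the hole. Lifting straight up now.

```bash
python3 -m jog '[{"linear":[-0.01,-0.003,0.001],"rotation":[0,0,0],"grip":0},{"linear":[-0.03,-0.006,0.002],"rotation":[0,0,0],"grip":0},{"linear":[-0.1,-0.006,0.002],"rotation":[0,0,0],"grip":0},{"linear":[-0.2,-0.006,0.002],"rotation":[0,0,0],"grip":0},{"linear":[-0.3,-0.006,0.002],"rotation":[0,0,0],"grip":0},{"linear":[-0.4,-0.006,0.002],"rotation":[0,0,0],"grip":0},{"linear":[-0.4,-0.006,0.002],"rotation":[0,0,0],"grip":0}]'; python3 -c "
from h import *
to((400,-20,230),(360,60,230),(360,-200,230))"
```

```text
time_s: 6.62
eef_pos: [588.1, -3.7, 207.7]
ee_rot: [0.574, 0.423, 0.564, -0.416]
force: [0.4, -0.6, 0.5]
grip_width: -0.004
t 6.6167 pos [588.1  -3.7 207.7] F [ 0.4 -0.6  0.5] g -0.004 q6 1.06
(400, -20, 230) [-0.0854 -0.6136 -0.1338]
(360, 60, 230) [-0.0879 -0.6617 -0.428 ]
(360, -200, 230) [-0.0875 -0.919   0.3996]
```

```bash
python3 -m jog '[{"linear":[-0.09,-0.66,-0.1],"rotation":[0,0,0],"grip":0},{"linear":[-0.09,-0.66,-0.1],"rotation":[0,0,0],"grip":0},{"linear":[-0.09,-0.66,-0.1],"rotation":[0,0,0],"grip":0},{"linear":[-0.09,-0.66,-0.1],"rotation":[0,0,0],"grip":0},{"linear":[-0.09,-0.66,-0.1],"rotation":[0,0,0],"grip":0},{"linear":[-0.09,-0.66,-0.1],"rotation":[0,0,0],"grip":0},{"linear":[-0.09,-0.66,-0.1],"rotation":[0,0,0],"grip":0}]'; python3 - <<'E'
from h import *
h=np.array([671.5,-121.0]);th=-.212
to()
for n in("side","top"):
    p,d=capture(n)
    H,S,V=cv2.split(cv2.cvtColor(p,cv2.COLOR_RGB2HSV))
    for nm,m in(("red",(S>140)&((H<10)|(H>170))),("blue",(S>110)&(H>105)&(H<130))):
        for c,s in blobs(p,m,(250,110,395,310)):
            w=plane(n,*c,74);print(n,nm,c,s,w.round(1),"ang",np.arctan2(w[1]-h[1],w[0]-h[0])-th)
    x0,y0=(255,100) if n=="top" else (240,180)
    cv2.imwrite(f"pics/{n}5z.png",cv2.resize(p[y0:y0+140,x0:x0+160],(685,600),interpolation=cv2.INTER_CUBIC)[:,:,::-1])
    np.save(n+"5.npy",d);cv2.imwrite(f"pics/{n}5.png",p[:,:,::-1])
E
```

```text
time_s: 7.2
eef_pos: [389.0, -33.9, 231.7]
ee_rot: [0.575, 0.423, 0.563, -0.416]
force: [0.6, 0.2, 0.1]
grip_width: 0.001
t 7.2 pos [389.  -33.9 231.7] F [0.6 0.2 0.1] g 0.001 q6 0.87
side red [361.8, 233.2] [356, 228, 13, 12, 116] [ 747.3 -142.5   74. ] ang -0.0645808662252155
side blue [340.1, 260.8] [334, 255, 13, 13, 133] [ 667.3 -206.4   74. ] ang -1.4078394222060622
top red [328.0, 133.2] [323, 130, 12, 7, 51] [ 740.  -133.8   74. ] ang 0.02789022769863489
top blue [356.1, 161.4] [350, 155, 13, 13, 130] [ 667.3 -200.2   74. ] ang -1.4121793540041736
```

View pics/side5z.png

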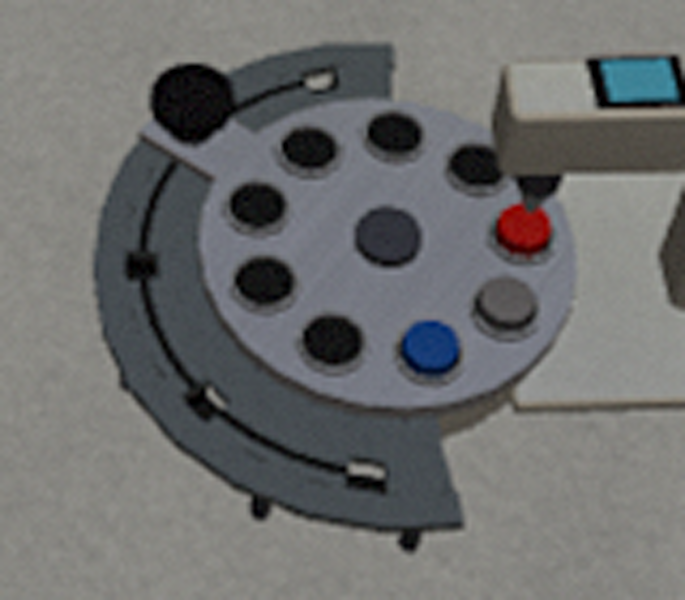

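View pics/top5z.png

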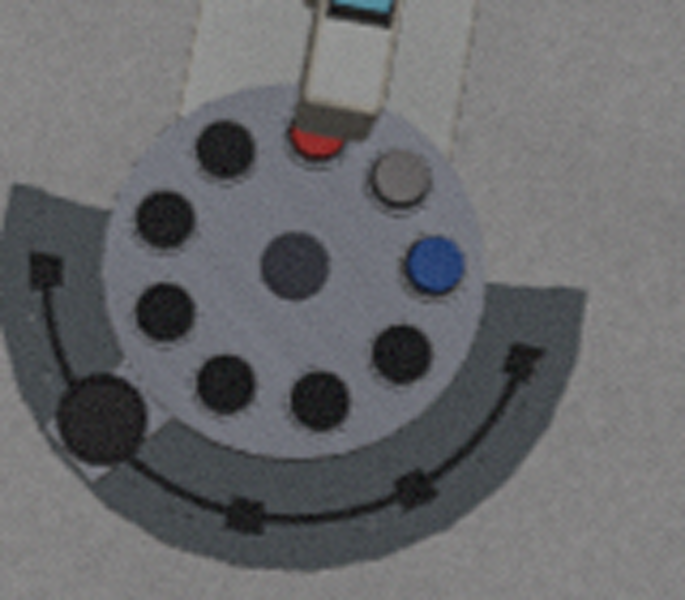

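The red puck is under the probe at side crop (524,228), and the button covers the next hole at top crop (102,418). Next I'll check the button height by depth against the start, and whether the table is still.

```bash
python3 - <<'E'
from h import *
def zs(n,d,u,v):
    c=calibration(n);o=c["world_from_camera"];z=[]
    for i in range(-4,5):
        for j in range(-4,5):
            D=d[v+i,u+j]
            if D>0:
                oo,r=ray(n,u+j,v+i);z.append((oo+r*D)[2])
    return np.median(z).round(1)
# side/top button centres
print("start",zs("top",np.load("top0.npy"),313,218),zs("side",np.load("side0.npy"),273,232),"table hub",zs("top",np.load("top0.npy"),323,162))
print("now",zs("top",np.load("top5.npy"),279,198),zs("side",np.load("side5.npy"),284,203),"table hub",zs("top",np.load("top5.npy"),323,162))
from math import atan2
w=plane("top",356.1,161.4,74);s=plane("top",348.6,141.1,74);print("turn",atan2(w[1]+121,w[0]-671.5)-atan2(s[1]+121,s[0]-671.5))
p,d=capture("top");H,S,V=cv2.split(cv2.cvtColor(p,cv2.COLOR_RGB2HSV));print(blobs(p,(S>110)&(H>105)&(H<130),(250,120,395,310)), zs("top",d,279,198))
E
```

```text
start 86.0 85.4 table hub 70.5
now 85.7 85.8 table hub 70.9
turn -0.6985023839751427
[([356.1, 161.4], [350, 156, 13, 12, 128])] 85.4
```

The button is back at its starting height, the table has turned -0.6985 rad and is standing still, and the robot is clear. Handing in.

```bash
python3 -c "
from rig import finish_job,sense
print(sense()['force'],sense()['time_s']);print(finish_job())"
```

```text
[ 0.05435704 -0.85912038 -0.47809913] 7.35
the job is handed in; nothing more can be done
None
```

I turned the table one hole clockwise, and the red puck now sits under the probe with the table locked again. I pressed the button about 9–10 mm with the shut fingertips and turned the table to about -0.65 rad. Then I eased off and crept on until the plunger snapped into the next hole, lifted away and handed the job in at 7.35 s.

- **Table angle:** the turn measured from the blue puck is -0.6985 rad against a target of -0.698. The blue puck's position was the same in a second picture, so the table is standing still.
- **Plunger:** the button floor is at about 85.4–85.8 mm, against 85.4–86.0 mm at the start, so it is fully up.
- **Pucks:** in the pictures all three are in their pockets. I did not measure their heights separately.
- **Robot:** it stands clear of everything, with a wrist force under 1 N.

**One disagreement:** the red puck's own angle came out differently in the two cameras, at +0.03 and -0.06 rad. The probe head hides part of the puck in both views, so I relied on the blue puck for the angle.

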